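# Shim the slide carton tight in its transport cradle and hold the jaw shut

### The arm

A 6-joint arm with a two-finger parallel gripper is mounted at the origin on a cart in front of the work surface, level with it; the furniture and walls round the work are solid. World frame = base frame: x ahead of the robot, y to its left, z up, the work surface at z = 0. Lengths are in m, angles in rad, forces in N, time in s.
With the tool pointing down it reaches from about 0.35 to 0.95 m from the base axis. Payload 17.4 kg.
Tool frame: the origin (TCP) lies between the finger pads; the fingertips stand env.tip_extent ahead of it and the grasp point (between the pads) lies 6 mm ahead of it (env.tip_extent is the distance from the TCP to the fingertips, in m); z points along the fingers, y is the line along which they close (so a half turn about z gives the same grasp; the last joint's range is limited). The gripper opens to 93 mm and grips with 3 to 60 N. Pads are 15 mm wide; open, the fingers measure 128 mm over their backs; the gripper's body (75 mm by 188 mm) begins 65 mm behind the grasp point.
Start: joints at [1.281, 0.116, 1.442, -0, 1.584, -0.038], TCP at [0.168, 0.654, 0.244] pointing down, gripper open.
Joint ranges: [-2.83, 2.83], [-0.83, 2.19], [0.07, 2.5], [-1.14, 4.28], [0.01, 3], [-2.97, 2.97]. Speed limits (rad/s): [1.89, 1.89, 2.22, 3.14, 3.14, 3.14].

### API

Orientations are given as a unit quaternion [w, x, y, z].
In Python, from rig import sensors, viewer, env gives the robot as it stands.
- The arm moves only by the tool step_arm, never from a script. Its argument "series" is a list of rows, each a list of 7 numbers: the shift along the world's x, y, z in mm, then the turn, a rotation vector about the world's x, y, z in degrees, then the closure, from 0 (fully open) to 1 (shut). In form: [[x, y, z, ax, ay, az, jaw], ...]. A call has 1 to 10 rows; each row is the pose to reach, as a shift and turn from the pose commanded when the call began; what a row does not reach only later rows make up. A row lasts 1/8 s, in which the tool goes at most 62.5 mm and 10.7 degrees, less where a joint would pass 70% of its speed; a pose out of reach is approached as far as the arm can. A call with a gripper value outside its range is refused whole. The fingers move at their own pace and stop on an object; "squeeze" is the grip in N (left out, the last holds). Time passes only in rows, so rows that repeat a pose let the fingers close. It gives the time, the measured TCP pose, the force, the opening and the grip force at its end, in the units of the state.
- sensors.state(): the state, without advancing time (a new reading comes with each control period).
- viewer.snapshot(name): name is "scene" or "top" or "wrist"; returns a dict with "color" (420x560x3 uint8, blue, green, red), "z_map" (420x560 float32, m along the optical axis (not along the pixel's ray), 0 where there is no reading), "fx", "fy", "cx", "cy" (pixels), "distortion" ([k1, k2, p1, p2, k3] as OpenCV has them; the pictures are not rectified), "cam_to_world" (4x4, takes a point from camera to world coordinates); the wrist camera has in their place "hand_eye" (4x4, takes a point from camera to tool coordinates, whose origin is the TCP and whose axes are the flange's). Camera axes: x right, y up, looking along -z (the intrinsics and any distortion apply to the point x, -y, -z); pixel columns grow to the right and rows downward; lengths in m; the calibration is good to about 2 mm. A picture is of the moment at which its call begins: read the wrist's pose just before it.
- env.finish_job(): hands the job in; it is judged then, once.
The state is a dict: "t": time; "joint_positions": joint angles; "qvel": joint speeds; "effort": joint torques, N m; "eef_pos": TCP position; "eef_rot": TCP orientation; "force": force on the tool from outside, world axes, zero at the start; "torque": the same for the moment, N m; "grip_width": finger opening in m; "grasp_force": force on a finger pad.
Only numpy, scipy, OpenCV 4.12 (cv2) and the standard library are available. Lean on these libraries where they do the work, as an engineer would, in place of code of your own. Each camera call takes 0.05 s, during which the arm holds its last target. There are 200 camera calls.

### The job

Pack the carton of glass slides so that it cannot shift in its transport cradle: take spacer plates from their rack one at a time and stand them in the gap between the carton and the spring-loaded jaw, side by side and each pressed fully down onto the cradle floor, until pushing the jaw towards the carton makes it close firmly on the stack instead of running to the end of its travel. Finish while holding: keep the jaw pushed firmly against the stack (it springs back if let go, and a colleague will then lock it), without crushing the carton. Leave spare spacers standing in their rack and the other things on the bench where they are.

Things in the scene. Friction and masses are not known exactly. Their poses are not given: they have to be found in the camera images.
- cradle: Fixed aluminium open channel, 216 mm long (its y), 165 mm over its edges (x). Origin: centre of its underside on the bench; z up. Floor top 8 mm above the origin; inner side walls at x = +-68 mm, 30 mm high; end wall's inner face at y = -98 mm, 55 mm high. From -y to +y: end wall, carton, gap, jaw, carriage.
- glass_carton: Closed carton of glass slides, 92 x 130 x 58 mm, 0.3 kg, loose in the cradle within 3 mm of the end wall. Origin: centre of its underside, on the cradle floor. Its own x (92 mm) runs along the cradle's y: the face towards the gap is 46 mm from its origin along the cradle's +y. Its top is 66 mm above the bench.
- jaw_carriage: Grey block, 116 x 30 x 36 mm, fixed on the cradle floor near the +y end, at a varying place; it carries the sprung jaw. Axes as the cradle's. Origin: centre of its underside, on the cradle floor. With the jaw at 0, the jaw's front face is 30 mm from this origin towards -y; the gap to the carton is then 35 to 53 mm: two or three spacers.
- jaw (a joint): Travel of the jaw in m: 0 fully back (start), growing as the jaw moves along the cradle's -y towards the carton, to 0.022 at its end stop. A return spring pushes it back with 1.5 N at 0 and about 5 N at 0.022. The jaw closes on a stack only if the slack left is under 22 mm.
- jaw_post (a point): Top centre of the jaw's upright black post, the grip for pushing the jaw: 36 mm wide (cradle's x), 14 mm thick (y), its top 106 and its foot 64 mm above the bench, on a ledge behind the aluminium jaw plate (120 x 10 mm, top 58 mm above the bench). Its centre is 16 mm behind (+y of) the jaw's front face. Axes as the cradle's.
- spacer_rack: Fixed grey rack, 118 x 75 mm, 28 mm high, with three slots 20 mm deep and 15 mm wide, running along its x, at y = -22, 0, 22 mm; slot floors 8 mm above the bench. Origin: centre of the underside.
- spacer_1: White spacer plate, 80 g, at first in the rack slot at rack y = -22 mm; all three alike. Body 100 (its x) x 12 (y) x 50 mm high; a grip tab 30 mm wide (x), 12 mm thick rises from its middle to 98 mm over its underside. Origin: centre of its underside; z up. Gripped across the 30 mm, fingers clear the neighbours' tabs. Goes in the cradle with x across it, near its centre line.
- spacer_2: White spacer plate, 80 g, at first in the rack slot at rack y = 0 mm; all three alike. Body 100 (its x) x 12 (y) x 50 mm high; a grip tab 30 mm wide (x), 12 mm thick rises from its middle to 98 mm over its underside. Origin: centre of its underside; z up. Gripped across the 30 mm, fingers clear the neighbours' tabs. Goes in the cradle with x across it, near its centre line.
- spacer_3: White spacer plate, 80 g, at first in the rack slot at rack y = 22 mm; all three alike. Body 100 (its x) x 12 (y) x 50 mm high; a grip tab 30 mm wide (x), 12 mm thick rises from its middle to 98 mm over its underside. Origin: centre of its underside; z up. Gripped across the 30 mm, fingers clear the neighbours' tabs. Goes in the cradle with x across it, near its centre line.
- cup: Bystander: white lidded specimen cup, 66 mm across, 70 mm high; origin under its centre.
- bench_timer: Bystander: flat white bench timer, 62 x 68 x 22 mm; origin under its centre.
- marker: Bystander: marker pen lying on the bench, 131 mm long, 15 mm thick; origin under its centre.
- note_pad: Bystander: square note pad, 68 x 68 x 16 mm; origin under its centre.
There are look-alikes about, which are no part of the job. Leave any brown or orange look-alike of the spacer_2 alone.

How it is judged:
On the way, in this order (a step that is already met when the one before it is completed fails the run):
1. a first spacer stands seated in the gap (((z of spacer_1 in the frame of cradle between 0.004 and 0.011 m and angle between spacer_1's own z axis and vertical below 0.1 rad and angle between the y axis of spacer_1 and the y axis of cradle, either way round below 0.2 rad and x of spacer_1 in the frame of cradle between -0.025 and 0.025 m and y of spacer_1 in the frame of cradle between -0.005 and 0.048 m) or (z of spacer_2 in the frame of cradle between 0.004 and 0.011 m and angle between spacer_2's own z axis and vertical below 0.1 rad and angle between the y axis of spacer_2 and the y axis of cradle, either way round below 0.2 rad and x of spacer_2 in the frame of cradle between -0.025 and 0.025 m and y of spacer_2 in the frame of cradle between -0.005 and 0.048 m) or (z of spacer_3 in the frame of cradle between 0.004 and 0.011 m and angle between spacer_3's own z axis and vertical below 0.1 rad and angle between the y axis of spacer_3 and the y axis of cradle, either way round below 0.2 rad and x of spacer_3 in the frame of cradle between -0.025 and 0.025 m and y of spacer_3 in the frame of cradle between -0.005 and 0.048 m))), for 0.2 s.
2. a second spacer stands seated beside it ((((z of spacer_2 in the frame of cradle between 0.004 and 0.011 m and angle between spacer_2's own z axis and vertical below 0.1 rad and angle between the y axis of spacer_2 and the y axis of cradle, either way round below 0.2 rad and x of spacer_2 in the frame of cradle between -0.025 and 0.025 m and y of spacer_2 in the frame of cradle between -0.005 and 0.048 m) and (z of spacer_1 in the frame of cradle between 0.004 and 0.011 m and angle between spacer_1's own z axis and vertical below 0.1 rad and angle between the y axis of spacer_1 and the y axis of cradle, either way round below 0.2 rad and x of spacer_1 in the frame of cradle between -0.025 and 0.025 m and y of spacer_1 in the frame of cradle between -0.005 and 0.048 m)) or ((z of spacer_3 in the frame of cradle between 0.004 and 0.011 m and angle between spacer_3's own z axis and vertical below 0.1 rad and angle between the y axis of spacer_3 and the y axis of cradle, either way round below 0.2 rad and x of spacer_3 in the frame of cradle between -0.025 and 0.025 m and y of spacer_3 in the frame of cradle between -0.005 and 0.048 m) and (z of spacer_1 in the frame of cradle between 0.004 and 0.011 m and angle between spacer_1's own z axis and vertical below 0.1 rad and angle between the y axis of spacer_1 and the y axis of cradle, either way round below 0.2 rad and x of spacer_1 in the frame of cradle between -0.025 and 0.025 m and y of spacer_1 in the frame of cradle between -0.005 and 0.048 m)) or ((z of spacer_3 in the frame of cradle between 0.004 and 0.011 m and angle between spacer_3's own z axis and vertical below 0.1 rad and angle between the y axis of spacer_3 and the y axis of cradle, either way round below 0.2 rad and x of spacer_3 in the frame of cradle between -0.025 and 0.025 m and y of spacer_3 in the frame of cradle between -0.005 and 0.048 m) and (z of spacer_2 in the frame of cradle between 0.004 and 0.011 m and angle between spacer_2's own z axis and vertical below 0.1 rad and angle between the y axis of spacer_2 and the y axis of cradle, either way round below 0.2 rad and x of spacer_2 in the frame of cradle between -0.025 and 0.025 m and y of spacer_2 in the frame of cradle between -0.005 and 0.048 m)))), for 0.2 s.
At the end, for the whole second after the job is handed in: Robot, jaw, spacers and carton press on one another with over 3 N; two or more spacers in the gap, down within 3 mm, upright to 0.1 rad, square to 0.2 rad, within 25 mm of the centre line; the others upright in the rack; carton flat, at rest, within 6 mm of the end wall ((((z of spacer_2 in the frame of cradle between 0.004 and 0.011 m and angle between spacer_2's own z axis and vertical below 0.1 rad and angle between the y axis of spacer_2 and the y axis of cradle, either way round below 0.2 rad and x of spacer_2 in the frame of cradle between -0.025 and 0.025 m and y of spacer_2 in the frame of cradle between -0.005 and 0.048 m) and (z of spacer_1 in the frame of cradle between 0.004 and 0.011 m and angle between spacer_1's own z axis and vertical below 0.1 rad and angle between the y axis of spacer_1 and the y axis of cradle, either way round below 0.2 rad and x of spacer_1 in the frame of cradle between -0.025 and 0.025 m and y of spacer_1 in the frame of cradle between -0.005 and 0.048 m)) or ((z of spacer_3 in the frame of cradle between 0.004 and 0.011 m and angle between spacer_3's own z axis and vertical below 0.1 rad and angle between the y axis of spacer_3 and the y axis of cradle, either way round below 0.2 rad and x of spacer_3 in the frame of cradle between -0.025 and 0.025 m and y of spacer_3 in the frame of cradle between -0.005 and 0.048 m) and (z of spacer_1 in the frame of cradle between 0.004 and 0.011 m and angle between spacer_1's own z axis and vertical below 0.1 rad and angle between the y axis of spacer_1 and the y axis of cradle, either way round below 0.2 rad and x of spacer_1 in the frame of cradle between -0.025 and 0.025 m and y of spacer_1 in the frame of cradle between -0.005 and 0.048 m)) or ((z of spacer_3 in the frame of cradle between 0.004 and 0.011 m and angle between spacer_3's own z axis and vertical below 0.1 rad and angle between the y axis of spacer_3 and the y axis of cradle, either way round below 0.2 rad and x of spacer_3 in the frame of cradle between -0.025 and 0.025 m and y of spacer_3 in the frame of cradle between -0.005 and 0.048 m) and (z of spacer_2 in the frame of cradle between 0.004 and 0.011 m and angle between spacer_2's own z axis and vertical below 0.1 rad and angle between the y axis of spacer_2 and the y axis of cradle, either way round below 0.2 rad and x of spacer_2 in the frame of cradle between -0.025 and 0.025 m and y of spacer_2 in the frame of cradle between -0.005 and 0.048 m))) and ((z of spacer_1 in the frame of cradle between 0.004 and 0.011 m and angle between spacer_1's own z axis and vertical below 0.1 rad and angle between the y axis of spacer_1 and the y axis of cradle, either way round below 0.2 rad and x of spacer_1 in the frame of cradle between -0.025 and 0.025 m and y of spacer_1 in the frame of cradle between -0.005 and 0.048 m) or (horizontal distance between spacer_1 and spacer_rack below 0.05 m and z of spacer_1 in the frame of spacer_rack below 0.012 m and angle between spacer_1's own z axis and vertical below 0.2 rad)) and ((z of spacer_2 in the frame of cradle between 0.004 and 0.011 m and angle between spacer_2's own z axis and vertical below 0.1 rad and angle between the y axis of spacer_2 and the y axis of cradle, either way round below 0.2 rad and x of spacer_2 in the frame of cradle between -0.025 and 0.025 m and y of spacer_2 in the frame of cradle between -0.005 and 0.048 m) or (horizontal distance between spacer_2 and spacer_rack below 0.05 m and z of spacer_2 in the frame of spacer_rack below 0.012 m and angle between spacer_2's own z axis and vertical below 0.2 rad)) and ((z of spacer_3 in the frame of cradle between 0.004 and 0.011 m and angle between spacer_3's own z axis and vertical below 0.1 rad and angle between the y axis of spacer_3 and the y axis of cradle, either way round below 0.2 rad and x of spacer_3 in the frame of cradle between -0.025 and 0.025 m and y of spacer_3 in the frame of cradle between -0.005 and 0.048 m) or (horizontal distance between spacer_3 and spacer_rack below 0.05 m and z of spacer_3 in the frame of spacer_rack below 0.012 m and angle between spacer_3's own z axis and vertical below 0.2 rad)) and (contact force between jaw_carriage and spacer_1 above 3 N or contact force between jaw_carriage and spacer_2 above 3 N or contact force between jaw_carriage and spacer_3 above 3 N) and (contact force between glass_carton and spacer_1 above 3 N or contact force between glass_carton and spacer_2 above 3 N or contact force between glass_carton and spacer_3 above 3 N) and contact force between any of the fingers, the arm and jaw_carriage above 3 N and value of joint jaw above 0.002 m and y of glass_carton in the frame of cradle below -0.046 m and z of glass_carton in the frame of cradle below 0.012 m and angle between glass_carton's own z axis and vertical below 0.06 rad and linear speed of glass_carton below 0.01 m/s); the arm keeps its last pose, push and grip.
It fails at once if a bystander was pushed away by more than 30 mm (distance of any of cup, bench_timer, marker, note_pad from where it was at the start of the episode above 0.03 m).
It fails at once if the carton was crushed with more than 60 N (contact force between glass_carton and spacer_1 above 60 N or contact force between glass_carton and spacer_2 above 60 N or contact force between glass_carton and spacer_3 above 60 N).
It also fails if it takes over 72 s, if anything falls off the work surface, if the arm or the gripper's body presses on something with over 40 N, if the wrist force passes 120 N, or if a joint passes its speed limit or range.

## Working session

There is one attempt and no reset: what is moved stays moved. The work goes in short steps, Python scripts to look and compute and a tool call to move; the robot and the scene stay as the last step left them, time stands still between calls to the robot, and variables do not carry over. Pictures are saved under pics/ and viewed, at most 10 in all, crops included, and the job is handed in when it is done.

Besides the shell and the picture viewer there is one more tool, called after ">>>" as a command line: name --pt "numbers of a row" for each row, then --argument value for the rest. step_arm: Moves the arm, as the interface text tells. Its arguments: {"type":"object","properties":{"series":{"type":"array"},"squeeze":{"type":"number"}},"required":["series"]}

```bash
ls; mkdir -p pics; cat > h.py <<'E'
from rig import sensors, viewer, env
import numpy as np, cv2, pickle
def snap(n):
    s=sensors.state(); d=viewer.snapshot(n); d['st']=s
    pickle.dump({k:d[k] for k in d},open(f'{n}.pkl','wb')); return d
E
python3 - <<'E'
from h import *
print(sensors.state(), env.tip_extent)
a=snap('scene');b=snap('top')
for d in(a,b): print(d['fx'],d['cx'],d['cy'],d['distortion'],np.round(d['cam_to_world'],3).tolist())
cv2.imwrite('pics/scene.png',a['color']);cv2.imwrite('pics/top.png',b['color'])
E
```

```text
pics
{'t': 0.0, 'joint_positions': array([ 1.28118671e+00,  1.16510244e-01,  1.44225878e+00, -4.45846938e-05,
        1.58398203e+00, -3.77953775e-02]), 'qvel': array([ 0.00098262,  0.0006891 , -0.00019405,  0.00062999,  0.0005923 ,
       -0.0012519 ]), 'effort': array([-3.31317991e-03, -7.21258235e+01, -6.22593284e+01,  7.78602809e-02,
        2.40504602e-02, -1.05590132e-04]), 'eef_pos': array([0.16815382, 0.65354714, 0.24289283]), 'eef_rot': array([-7.24011701e-05,  1.25574982e-01,  9.92083962e-01, -5.75090253e-04]), 'force': array([-0.11570068,  0.11553713, -0.27826814]), 'torque': array([-0.05402705,  0.00062808,  0.04123191]), 'grasp_force': 0.0, 'grip_width': 0.09318632303694008} 0.025
415.9491326736032 276.56312155223225 206.6762409412187 [0.01946831 0.         0.         0.         0.        ] [[0.801, 0.456, -0.386, 0.107], [-0.598, 0.627, -0.499, -0.622], [0.015, 0.631, 0.776, 1.009], [0.0, 0.0, 0.0, 1.0]]
405.89420885722717 276.843058392365 211.43124314599436 [0.01025508 0.         0.         0.         0.        ] [[0.027, 0.99, -0.139, 0.414], [-1.0, 0.026, -0.011, -0.031], [-0.007, 0.139, 0.99, 1.303], [0.0, 0.0, 0.0, 1.0]]
```

View pics/scene.png

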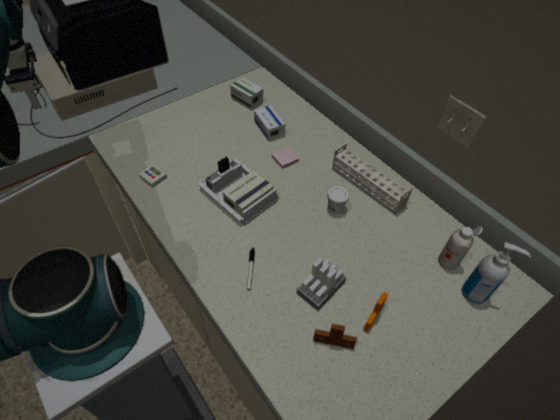

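View pics/top.png

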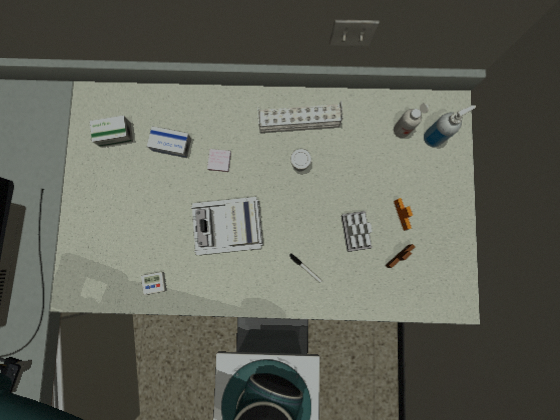

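Top view: the candidates are the rack with three white spacers at about (357,230), a brown look-alike at (400,256) and an orange one at (403,213). The white ones in the grey rack fit the description. The cradle is at (228,225) with its black jaw post on the left (203,226), the cup at (301,159), the marker at (305,267), the pad at (219,160) and the timer at (153,283). I'll check with a close crop.

```bash
python3 - <<'E'
from h import *
b=pickle.load(open('top.pkl','rb'))['color']
A=cv2.resize(b[190:262,185:270],None,fx=6,fy=6,interpolation=cv2.INTER_CUBIC)
B=cv2.resize(b[204:256,335:380],None,fx=6,fy=6,interpolation=cv2.INTER_CUBIC)
o=np.zeros((432,510+270,3),np.uint8);o[:,:510]=A;o[:312,510:]=B
cv2.imwrite('pics/crop.png',o)
E
```

```text
(no output)
```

View pics/crop.png

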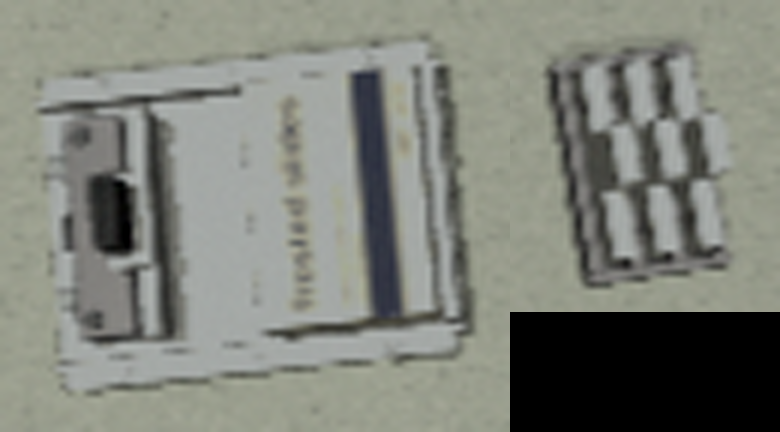

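The crop confirms three white spacers in the grey rack, with tabs at crop (625,155), (670,150), (715,145). The black post is at (110,213), with the jaw plate right of it. Next I'll measure from depth.

```bash
cat >> h.py <<'E'
def cloud(d,T=None):
    T=d['cam_to_world'] if T is None else T
    h,w=d['z_map'].shape; K=np.array([[d['fx'],0,d['cx']],[0,d['fy'],d['cy']],[0,0,1]])
    uv=np.stack(np.meshgrid(np.arange(w),np.arange(h)),-1).reshape(-1,1,2).astype(np.float64)
    n=cv2.undistortPoints(uv,K,np.array(d['distortion'])).reshape(h,w,2); z=d['z_map'].astype(float)
    P=np.stack([n[...,0]*z,-n[...,1]*z,-z],-1)@T[:3,:3].T+T[:3,3]; P[z==0]=np.nan; return P
def rect(m,name):
    r=cv2.minAreaRect((m[:,:2]*1000).astype(np.float32)); print(name,len(m),'c',np.round(r[0],1),'s',np.round(r[1],1),'a',round(r[2],1),'z',np.round(np.median(m[:,2])*1000,1))
E
python3 - <<'E'
from h import *
for n in('top','scene'):
    d=pickle.load(open(n+'.pkl','rb'));P=cloud(d)
    def sel(x0,x1,y0,y1,a,b):
        q=P.reshape(-1,3); return q[(q[:,0]>x0)&(q[:,0]<x1)&(q[:,1]>y0)&(q[:,1]<y1)&(q[:,2]>a)&(q[:,2]<b)]
    if n=='top':
        for u,v in((357,230),(228,225),(203,226)): print(u,v,P[v,u])
        R=P[230,357];C=P[225,228]
    box=lambda c,r,a,b: sel(c[0]-r,c[0]+r,c[1]-r,c[1]+r,a,b)
    print(n);
    rect(box(R,.09,.09,.12),'tabs'); rect(box(R,.09,.045,.07),'bodies'); rect(box(R,.09,.02,.12),'rackall'); rect(box(R,.06,-.01,.01),'bench')
    rect(box(C,.15,.095,.12),'post'); rect(box(C,.15,.061,.072),'carton'); rect(box(C,.15,.02,.12),'cradle all');rect(box(C,.15,.05,.061),'jaw/endwall')
    m=box(C,.15,.003,.015);print(len(m))
E
```

```text
357 230 [ 0.53565254 -0.26227149  0.07059938]
228 225 [0.54076239 0.13136934 0.06729244]
203 226 [0.53184652 0.20035517 0.10584372]
top
tabs 160 c [ 537.9 -267.2] s [29.9 57.8] a 8.0 z 105.6
bodies 345 c [ 537.8 -267.4] s [100.3  57.9] a 9.7 z 57.8
rackall 896 c [ 537.8 -267.7] s [117.8  73.9] a 10.2 z 56.2
bench 471 c [ 536.  -262.1] s [118.7 119.9] a 89.6 z 0.6
post 66 c [535.5 204.3] s [36.  14.4] a 10.5 z 105.5
carton 1248 c [545.6 128.1] s [128.7 165.2] a 6.8 z 66.3
cradle all 2619 c [543.7 143.5] s [165.1 215.6] a 7.3 z 62.1
jaw/endwall 249 c [543.9 134.8] s [134.9 193.8] a 7.5 z 56.3
1609
scene
tabs 241 c [ 536.8 -268.2] s [30.8 58.2] a 9.5 z 106.5
bodies 452 c [ 537.3 -268.3] s [101.9  57.8] a 10.5 z 58.8
rackall 1292 c [ 536.4 -269.6] s [119.5  74.6] a 8.8 z 57.9
bench 574 c [ 535.6 -262.4] s [119.8 119.9] a 90.0 z 1.7
post 71 c [535.7 203.8] s [39.9 17.3] a 15.8 z 105.4
carton 1087 c [544.5 127.9] s [131.4 165.4] a 7.3 z 67.3
cradle all 2576 c [542.  143.4] s [167.7 219. ] a 7.0 z 58.9
jaw/endwall 340 c [542.5 130.3] s [136.5 191. ] a 8.0 z 56.1
1192
```

```bash
python3 - <<'E'
from h import *
for n in('top','scene'):
    d=pickle.load(open(n+'.pkl','rb'));q=cloud(d).reshape(-1,3);q=q[np.isfinite(q[:,0])]
    for nm,c,a in(('cradle',(.5430,.1435),7.2),('rack',(.5377,-.2678),9.8)):
        t=np.radians(a);R=np.array([[np.cos(t),-np.sin(t)],[np.sin(t),np.cos(t)]])
        l=(q[:,:2]-c)@R; m=(abs(l[:,0])<.055)&(abs(l[:,1])<.115)
        print(n,nm)
        if nm=='cradle':
            for x0 in(-.055,-.02,.025):
                k=m&(l[:,0]>x0)&(l[:,0]<x0+.03)
                o=np.argsort(l[k,1]);L=l[k,1][o]*1000;Z=q[k,2][o]*1000
                b=np.arange(-100,100,3);i=np.digitize(L,b)
                print(x0,[(int(b[j-1]),int(np.median(Z[i==j]))) for j in range(1,len(b)) if (i==j).any() and -14<b[j]<75 ])
    m=[]
    for nm,box in(('carton',(-.105,.01,.063,.072)),):
        c=(.5430,.1435);t=np.radians(7.2);R=np.array([[np.cos(t),-np.sin(t)],[np.sin(t),np.cos(t)]]);l=(q[:,:2]-c)@R
        k=(abs(l[:,0])<.08)&(l[:,1]>-.11)&(l[:,1]<.02)&(q[:,2]>.0615)&(q[:,2]<.073)
        rect(np.c_[l[k],q[k,2]],'carton local')
E
```

```text
top cradle
-0.055 [(-16, 66), (-13, 67), (-10, 65), (-7, 65), (-1, 10), (2, 8), (5, 8), (8, 7), (11, 8), (14, 9), (17, 9), (20, 7), (23, 8), (26, 8), (29, 8), (32, 6), (35, 8), (38, 10), (41, 7), (44, 31), (47, 58), (50, 57), (53, 58), (59, 39), (62, 43), (65, 42), (68, 45), (71, 44)]
-0.02 [(-16, 66), (-13, 66), (-10, 65), (-7, 64), (-1, 12), (2, 8), (5, 7), (8, 8), (11, 6), (14, 10), (17, 8), (20, 6), (23, 7), (26, 7), (29, 7), (32, 7), (35, 7), (38, 8), (41, 10), (44, 33), (47, 64), (50, 65), (53, 78), (56, 103), (59, 104), (62, 105), (65, 105), (71, 46)]
0.025 [(-16, 65), (-13, 68), (-10, 66), (-7, 66), (-1, 9), (2, 8), (5, 10), (8, 8), (11, 7), (14, 7), (17, 8), (20, 8), (23, 9), (26, 8), (29, 9), (32, 8), (35, 8), (38, 9), (41, 7), (44, 32), (47, 57), (50, 57), (53, 57), (59, 39), (62, 42), (65, 45), (68, 42), (71, 44)]
top rack
carton local 1182 c [  0.5 -50.9] s [128.9  90.2] a 0.1 z 66.5
scene cradle
-0.055 [(-16, 66), (-13, 66), (-10, 67), (14, 8), (17, 10), (20, 10), (23, 9), (26, 8), (29, 11), (32, 10), (35, 10), (38, 11), (41, 27), (44, 36), (47, 38), (50, 58), (53, 60), (59, 63), (62, 50), (65, 46), (68, 46), (71, 45)]
-0.02 [(-16, 66), (-13, 66), (-10, 66), (-7, 66), (35, 10), (38, 9), (41, 10), (44, 40), (47, 35), (50, 81), (53, 84), (56, 85), (59, 105), (62, 104), (65, 104), (68, 91)]
0.025 [(-16, 67), (-13, 67), (-10, 66), (-7, 66), (-4, 64), (35, 9), (38, 8), (41, 11), (44, 34), (47, 34), (50, 58), (53, 59), (65, 46), (68, 44), (71, 44)]
scene rack
carton local 998 c [ -1.2 -51.7] s [130.9  94. ] a 1.9 z 67.4
```

>>> step_arm --pt "330 -450 0 0 0 -33 0" --pt "330 -450 0 0 0 -33 0" --pt "330 -450 0 0 0 -33 0" --pt "330 -450 0 0 0 -33 0" --pt "330 -450 0 0 0 -33 0" --pt "330 -450 0 0 0 -33 0" --pt "330 -450 0 0 0 -33 0" --pt "330 -450 0 0 0 -33 0" --pt "330 -450 0 0 0 -33 0" --pt "370 -520 0 0 0 -40 0"

```text
t: 1.35
eef_pos: [0.53, 0.1477, 0.2434]
eef_rot: [-0.0, 0.458, 0.889, -0.0]
force: [0.9, 0.2, 0.7]
grip_width: 0.0929
grasp_force: 0.0
```

>>> step_arm --pt "8 -415 0 0 0 -26 0" --pt "8 -415 0 0 0 -26 0" --pt "8 -415 0 0 0 -26 0" --pt "8 -415 0 0 0 -26 0" --pt "8 -415 0 0 0 -26 0" --pt "8 -415 0 0 0 -26 0" --pt "8 -415 0 0 0 -26 0" --pt "8 -415 0 0 0 -26 0" --pt "8 -415 0 0 0 -26 0" --pt "8 -415 0 0 0 -26 0"

```text
t: 2.6
eef_pos: [0.5373, -0.2645, 0.2437]
eef_rot: [0.0, 0.645, 0.764, 0.0]
force: [0.1, -0.0, -0.1]
grip_width: 0.093
grasp_force: 0.0
```

```bash
cat >> h.py <<'E'
from scipy.spatial.transform import Rotation as Rn
def wrist():
    d=snap('wrist'); s=d['st']; w,x,y,z=s['eef_rot']; T=np.eye(4);T[:3,:3]=Rn.from_quat([x,y,z,w]).as_matrix();T[:3,3]=s['eef_pos']
    print('tcp',np.round(s['eef_pos']*1000,1),'yaw tool y',np.round(np.degrees(np.arctan2(T[1,1],T[0,1])),1),'tilt',np.round(np.degrees(np.arccos(-T[2,2])),2),'F',np.round(s['force'],1),'w',round(s['grip_width']*1000,1))
    return d,cloud(d,T@d['hand_eye'])
E
python3 - <<'E'
from h import *
d,P=wrist();cv2.imwrite('pics/w1.png',d['color']);q=P.reshape(-1,3)
for a,b,n in((.095,.112,'tabs'),(.05,.065,'bodies'),(.02,.035,'rack')):
    k=(q[:,2]>a)&(q[:,2]<b)&(np.hypot(q[:,0]-.5377,q[:,1]+.2678)<.09)
    if k.sum()>5:rect(q[k],n)
E
```

```text
tcp [ 537.3 -264.5  243.7] yaw tool y 9.6 tilt 0.01 F [ 0.1 -0.  -0.1] w 93.0
tabs 1756 c [ 538.8 -268.2] s [30.2 57.2] a 8.8 z 105.7
bodies 2875 c [ 538.6 -268.3] s [101.1  57.2] a 10.3 z 57.7
rack 2218 c [ 538.4 -267.8] s [118.4  74. ] a 10.2 z 27.8
```

View pics/w1.png

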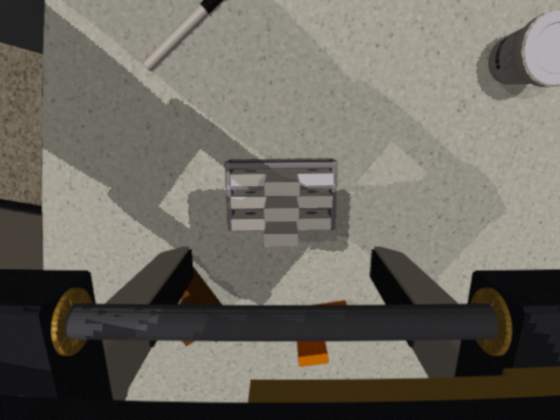

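The wrist view shows the rack centred at about (281,195), square to the fingers, with tabs at rows 188/214/240. It matches the measured centre (538.5, −268). I'll go over the +y spacer first.

>>> step_arm --pt "-2.5 18 -20 0 0 0.4 0" --pt "-2.5 18 -60 0 0 0.4 0" --pt "-2.5 18 -100 0 0 0.4 0" --pt "-2.5 18 -100 0 0 0.4 0" --pt "-2.5 18 -100 0 0 0.4 0"

```text
t: 3.28
eef_pos: [0.5353, -0.2475, 0.1456]
eef_rot: [0.001, 0.643, 0.766, 0.0]
force: [0.4, -0.0, 0.2]
grip_width: 0.0931
grasp_force: 0.0
```

```bash
python3 - <<'E'
from h import *
d,P=wrist();q=P.reshape(-1,3)
c=np.array([.5385,-.268]);t=np.radians(10);R=np.array([[np.cos(t),-np.sin(t)],[np.sin(t),np.cos(t)]])
l=(q[:,:2]-c)@R
for y in(-.022,0,.022):
    k=(q[:,2]>.095)&(q[:,2]<.112)&(abs(l[:,0])<.03)&(abs(l[:,1]-y)<.011)
    if k.sum()>5:rect(q[k],'tab %g'%y)
E
```

```text
tcp [ 535.3 -247.5  145.6] yaw tool y 10.0 tilt 0.1 F [ 0.4 -0.   0.2] w 93.1
tab -0.022 54 c [ 540.9 -285. ] s [29.3  1.5] a 10.4 z 95.8
tab 0 1326 c [ 538.6 -268.3] s [30.  12.6] a 10.0 z 105.6
tab 0.022 1354 c [ 535.3 -246.3] s [30.1 12.9] a 11.0 z 105.6
```

>>> step_arm --pt "0 1.2 -25 0 0 0.3 0" --pt "0 1.2 -49 0 0 0.3 0" --pt "0 1.2 -49 0 0 0.3 0" --pt "0 1.2 -49 0 0 0.3 0.8" --pt "0 1.2 -49 0 0 0.3 0.8" --pt "0 1.2 -49 0 0 0.3 0.8" --pt "0 1.2 -49 0 0 0.3 0.8" --pt "0 1.2 -49 0 0 0.3 0.8" --squeeze 30

```text
t: 4.32
eef_pos: [0.5347, -0.2463, 0.0948]
eef_rot: [0.0, 0.641, 0.768, 0.0]
force: [0.9, 0.3, 0.4]
grip_width: 0.0475
grasp_force: 0.0
```

>>> step_arm --pt "0 0 0 0 0 0 0.8" --pt "0 0 0 0 0 0 0.8" --pt "0 0 0 0 0 0 0.8" --pt "0 0 0 0 0 0 0.8"

```text
t: 4.82
eef_pos: [0.5347, -0.2464, 0.0946]
eef_rot: [-0.0, 0.641, 0.768, -0.0]
force: [-0.2, -0.2, -0.2]
grip_width: 0.0299
grasp_force: 30.0
```

>>> step_arm --pt "0 0 45 0 0 0 0.8" --pt "0 0 95 0 0 0 0.8" --pt "0 0 135 0 0 0 0.8" --pt "8 60 135 0 0 -1 0.8" --pt "8 120 135 0 0 -3 0.8" --pt "8 180 135 0 0 -3 0.8" --pt "8 240 135 0 0 -3 0.8" --pt "8 300 135 0 0 -3 0.8" --pt "8 350 135 0 0 -3 0.8" --pt "8 393 135 0 0 -3 0.8"

```text
t: 6.08
eef_pos: [0.5423, 0.1486, 0.2296]
eef_rot: [0.0, 0.661, 0.751, 0.0]
force: [-0.5, 0.1, -0.3]
grip_width: 0.0297
grasp_force: 30.0
```

>>> step_arm --pt "0 0 0 0 0 0 0.8" --pt "0 0 0 0 0 0 0.8" --pt "0 0 0 0 0 0 0.8"

```text
t: 6.45
eef_pos: [0.5428, 0.1457, 0.2297]
eef_rot: [0.0, 0.661, 0.75, -0.0]
force: [-0.1, -0.5, -0.5]
grip_width: 0.0298
grasp_force: 30.0
```

```bash
python3 - <<'E'
from h import *
d,P=wrist();q=P.reshape(-1,3);cv2.imwrite('pics/w2.png',d['color'])
c=(.5430,.1435);t=np.radians(7.2);R=np.array([[np.cos(t),-np.sin(t)],[np.sin(t),np.cos(t)]]);l=(q[:,:2]-c)@R
ok=np.isfinite(q[:,0])&(abs(l[:,0])<.1)&(abs(l[:,1])<.125)
def r(a,b,y0,y1,n):
    k=ok&(q[:,2]>a)&(q[:,2]<b)&(l[:,1]>y0)&(l[:,1]<y1)
    if k.sum()>5: rect(np.c_[l[k],q[k,2]],n)
r(.062,.07,-.11,.02,'carton');r(.1,.11,.03,.09,'post');r(.053,.062,.03,.06,'jawplate');r(.025,.035,-.2,.2,'walls')
r(.11,.25,-.1,.1,'spacer')
E
```

```text
tcp [542.8 145.7 229.7] yaw tool y 7.2 tilt 0.01 F [-0.1 -0.5 -0.5] w 29.8
carton 1317 c [ -6.9 -12.7] s [137.7  49.5] a 19.8 z 65.8
post 882 c [ 0.5 61.3] s [13.6 35.4] a 90.0 z 105.9
jawplate 866 c [ 0.1 50.6] s [119.1  10.6] a 0.7 z 57.8
walls 4728 c [ 0.2 13.4] s [165.3 188.6] a 0.4 z 30.0
spacer 11688 c [0.6 4.1] s [100.1  16.2] a 0.0 z 207.4
```

View pics/w2.png

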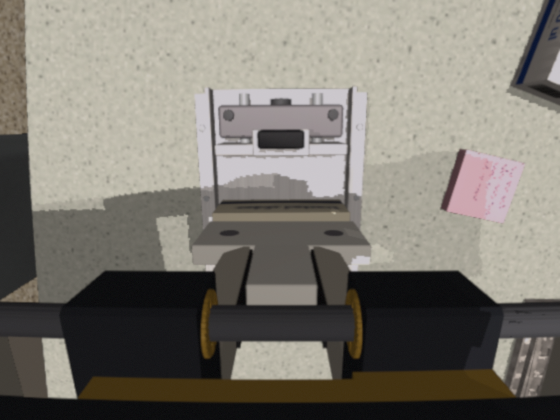

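The held spacer is square over the gap (cols 195–370, row 240), with the carton edge just beyond it and the jaw plate at row 150. I'll check the held spacer's face position and tilt before lowering.

```bash
cat >> h.py <<'E'
def held(P):
    q=P.reshape(-1,3);c=(.5430,.1435);t=np.radians(7.2);R=np.array([[np.cos(t),-np.sin(t)],[np.sin(t),np.cos(t)]]);l=(q[:,:2]-c)@R*1000;z=q[:,2]*1000
    tc=(sensors.state()['eef_pos'][:2]-c)@R*1000;print('tcp local',tc.round(1))
    zt=sensors.state()['eef_pos'][2]*1000
    for a in range(int(zt)-95,int(zt)+20,8):
        k=(z>a)&(z<=a+8)&(abs(l[:,0]-tc[0])<14)&(abs(l[:,1]-tc[1])<14)
        if k.sum()>3: print(a,k.sum(),'y pct',np.percentile(l[k,1]-tc[1],[5,50,95]).round(1))
    k=(z>zt-95)&(z<zt-25)&(abs(l[:,1]-tc[1])<16)&(abs(l[:,0]-tc[0])<60); print('x range',np.percentile(l[k,0],[1,99]).round(1))
    for s in(-1,1):
        kk=k&(z<zt-45)&(s*(l[:,0]-tc[0])>35); print('end',s,'y med',np.median(l[kk,1]-tc[1]).round(1), 'z',np.median(z[kk]).round(1))
E
python3 - <<'E'
from h import *
d,P=wrist();held(P)
E
```

```text
tcp [542.8 145.7 229.7] yaw tool y 7.2 tilt 0.0 F [ 0.3 -0.5 -0.9] w 29.7
tcp local [0.1 2.3]
142 109 y pct [5.3 5.5 5.8]
150 142 y pct [5.2 5.6 5.9]
158 168 y pct [5.3 5.6 5.9]
166 180 y pct [5.2 5.6 5.9]
174 206 y pct [5.2 5.6 5.9]
182 224 y pct [5.2 5.5 5.8]
190 248 y pct [5.2 5.5 5.9]
198 297 y pct [5.1 5.5 5.9]
206 327 y pct [5.2 5.5 5.8]
214 377 y pct [5.  5.5 5.9]
222 438 y pct [5.  5.5 5.9]
230 510 y pct [5.  5.4 5.9]
238 1524 y pct [-3.2  1.6  5.6]
x range [-48.1  49.3]
end -1 y med 5.6 z 167.2
end 1 y med 5.5 z 167.1
```

>>> step_arm --pt "0 2.4 0 0 0 0 0.8" --pt "0 2.4 -40 0 0 0 0.8" --pt "0 2.4 -75 0 0 0 0.8" --pt "0 2.4 -100 0 0 0 0.8" --pt "0 2.4 -115 0 0 0 0.8" --pt "0 2.4 -125 0 0 0 0.8" --pt "0 2.4 -131 0 0 0 0.8" --pt "0 2.4 -131 0 0 0 0.8" --pt "0 2.4 -131 0 0 0 0.8"

```text
t: 7.68
eef_pos: [0.543, 0.1491, 0.0993]
eef_rot: [0.0, 0.661, 0.751, 0.0]
force: [0.8, -0.1, -1.1]
grip_width: 0.0297
grasp_force: 30.0
```

>>> step_arm --pt "0 0 -2 0 0 0 0.8" --pt "0 0 -4 0 0 0 0.8" --pt "0 0 -5.5 0 0 0 0.8" --pt "0 0 -6 0 0 0 0.8" --pt "0 0 -6 0 0 0 0.8"

```text
t: 8.3
eef_pos: [0.5428, 0.1491, 0.0946]
eef_rot: [0.0, 0.661, 0.751, 0.0]
force: [-9.9, -1.7, 20.3]
grip_width: 0.0299
grasp_force: 30.0
```

>>> step_arm --pt "0 0 0.5 0 0 0 0.3" --pt "0 0 0.5 0 0 0 0.3" --pt "0 0 0.5 0 0 0 0.3" --pt "0 0 0.5 0 0 0 0.3" --pt "0 0 40 0 0 0 0.3" --pt "0 0 90 0 0 0 0.3" --pt "0 0 130 0 0 0 0.3" --pt "0 0 130 0 0 0 0.3" --pt "0 0 130 0 0 0 0.3"

```text
t: 9.43
eef_pos: [0.5425, 0.149, 0.2218]
eef_rot: [-0.0, 0.661, 0.751, -0.0]
force: [0.3, -0.2, -1.2]
grip_width: 0.065
grasp_force: 0.0
```

```bash
cat >> h.py <<'E'
def look(P):
    q=P.reshape(-1,3);c=(.5430,.1435);t=np.radians(7.2);R=np.array([[np.cos(t),-np.sin(t)],[np.sin(t),np.cos(t)]]);l=(q[:,:2]-c)@R;z=q[:,2]
    for n,a,b,x,y0,y1 in(('carton',.063,.07,.07,-.11,.02),('bodies',.052,.061,.055,-.01,.0445),('tabs',.1,.11,.02,-.01,.05),('post',.1,.11,.03,.05,.08)):
        k=(z>a)&(z<b)&(abs(l[:,0])<x)&(l[:,1]>y0)&(l[:,1]<y1)
        if k.sum()>5: rect(np.c_[l[k],z[k]],n)
E
python3 - <<'E'
from h import *
d,P=wrist();look(P)
E
```

```text
tcp [542.5 149.  221.8] yaw tool y 7.3 tilt 0.05 F [ 0.3 -0.2 -1.2] w 65.0
carton 11197 c [  0.4 -40.8] s [127.9 105.3] a 0.2 z 65.8
bodies 1315 c [-0.2  2.8] s [109.5  18.6] a 0.3 z 57.7
tabs 632 c [1.4 5.6] s [12.1 29.9] a 89.9 z 105.8
post 922 c [ 0.5 61.5] s [35.9 13.9] a 0.6 z 105.8
```

>>> step_arm --pt "-4 -60 0 0 0 2.8 0.3" --pt "-4 -120 0 0 0 2.8 0.3" --pt "-4 -180 0 0 0 2.8 0.3" --pt "-4 -240 0 0 0 2.8 0.3" --pt "-4 -300 0 0 0 2.8 0.3" --pt "-4 -360 0 0 0 2.8 0.3" --pt "-4 -400 0 0 0 2.8 0.3" --pt "-4 -417 -20 0 0 2.8 0.3" --pt "-4 -417 -60 0 0 2.8 0.3" --pt "-4 -417 -85 0 0 2.8 0.3"

```text
t: 10.72
eef_pos: [0.5377, -0.2668, 0.1334]
eef_rot: [-0.002, 0.642, 0.767, -0.0]
force: [0.4, -0.4, 0.1]
grip_width: 0.0653
grasp_force: 0.0
```

>>> step_arm --pt "0 0 0 0 0 0 0.3" --pt "0 0 0 0 0 0 0.3"

```text
t: 10.98
eef_pos: [0.5389, -0.2675, 0.138]
eef_rot: [0.0, 0.642, 0.767, 0.0]
force: [0.2, 0.3, 0.3]
grip_width: 0.065
grasp_force: 0.0
```

```bash
cat >> h.py <<'E'
def rack(P):
    q=P.reshape(-1,3);c=np.array([.5385,-.268]);t=np.radians(10);R=np.array([[np.cos(t),-np.sin(t)],[np.sin(t),np.cos(t)]])
    l=(q[:,:2]-c)@R
    for y in(-.022,0,.022):
        k=(q[:,2]>.1)&(q[:,2]<.112)&(abs(l[:,0])<.02)&(abs(l[:,1]-y)<.011)
        if k.sum()>5:rect(q[k],'tab %g'%y)
E
python3 - <<'E'
from h import *
d,P=wrist();rack(P)
E
```

```text
tcp [ 538.9 -267.5  138. ] yaw tool y 10.1 tilt 0.01 F [0.2 0.3 0.3] w 65.0
tab -0.022 1168 c [ 542.  -290.2] s [30.  11.9] a 10.4 z 105.7
tab 0 1274 c [ 538.7 -268. ] s [30.1 12.2] a 10.3 z 105.7
```

>>> step_arm --pt "0 -0.5 -25 0 0 0 0.3" --pt "0 -0.5 -43.5 0 0 0 0.3" --pt "0 -0.5 -43.5 0 0 0 0.8" --pt "0 -0.5 -43.5 0 0 0 0.8" --pt "0 -0.5 -43.5 0 0 0 0.8" --pt "0 -0.5 -43.5 0 0 0 0.8" --pt "0 -0.5 -43.5 0 0 0 0.8" --pt "0 -0.5 -43.5 0 0 0 0.8" --pt "0 -0.5 -43.5 0 0 0 0.8"

```text
t: 12.15
eef_pos: [0.5389, -0.2686, 0.0947]
eef_rot: [0.0, 0.642, 0.766, 0.0]
force: [0.5, 0.4, 5.9]
grip_width: 0.0296
grasp_force: 30.0
```

>>> step_arm --pt "0 0 45 0 0 0 0.8" --pt "0 0 95 0 0 0 0.8" --pt "0 0 135 0 0 0 0.8" --pt "1.5 60 135 0 0 -1 0.8" --pt "1.5 120 135 0 0 -2.9 0.8" --pt "1.5 180 135 0 0 -2.9 0.8" --pt "1.5 240 135 0 0 -2.9 0.8" --pt "1.5 300 135 0 0 -2.9 0.8" --pt "1.5 360 135 0 0 -2.9 0.8" --pt "1.5 410 135 0 0 -2.9 0.8"

```text
t: 13.4
eef_pos: [0.5397, 0.1437, 0.229]
eef_rot: [-0.0, 0.661, 0.75, 0.0]
force: [1.3, -0.6, -0.5]
grip_width: 0.0298
grasp_force: 30.0
```

>>> step_arm --pt "0 22 0 0 0 0 0.8" --pt "0 22 0 0 0 0 0.8" --pt "0 22 0 0 0 0 0.8" --pt "0 22 0 0 0 0 0.8"

```text
t: 13.9
eef_pos: [0.5403, 0.1626, 0.2292]
eef_rot: [0.0, 0.662, 0.75, -0.0]
force: [-0.3, -0.0, -1.8]
grip_width: 0.0299
grasp_force: 30.0
```

```bash
python3 - <<'E'
from h import *
d,P=wrist();held(P);look(P)
E
```

```text
tcp [540.3 162.6 229.2] yaw tool y 7.1 tilt 0.01 F [-0.3 -0.  -1.8] w 29.9
tcp local [-0.3 19.3]
142 126 y pct [5.8 6.1 6.4]
150 152 y pct [5.8 6.  6.4]
158 158 y pct [5.7 6.1 6.4]
166 181 y pct [5.7 6.1 6.4]
174 208 y pct [5.7 6.  6.4]
182 225 y pct [5.6 6.  6.4]
190 255 y pct [5.6 6.  6.4]
198 293 y pct [5.6 6.  6.3]
206 330 y pct [5.5 5.9 6.3]
214 374 y pct [5.5 5.9 6.3]
222 451 y pct [5.5 5.9 6.3]
230 511 y pct [5.4 5.9 6.3]
238 1551 y pct [-3.3  1.7  6. ]
x range [-48.5  48.9]
end -1 y med 6.0 z 166.3
end 1 y med 6.0 z 166.5
carton 62 c [  0.1 -14.6] s [ 53.3 127.2] a 89.6 z 66.6
bodies 876 c [1.6 6.9] s [ 10.1 100. ] a 89.9 z 57.7
post 861 c [ 0.2 61.6] s [35.9 13.8] a 0.2 z 105.8
```

>>> step_arm --pt "0 0.9 0 0 0 0.1 0.8" --pt "0 0.9 -40 0 0 0.1 0.8" --pt "0 0.9 -75 0 0 0.1 0.8" --pt "0 0.9 -100 0 0 0.1 0.8" --pt "0 0.9 -115 0 0 0.1 0.8" --pt "0 0.9 -125 0 0 0.1 0.8" --pt "0 0.9 -131 0 0 0.1 0.8" --pt "0 0.9 -131 0 0 0.1 0.8" --pt "0 0.9 -131 0 0 0.1 0.8"

```text
t: 15.08
eef_pos: [0.5405, 0.1645, 0.0988]
eef_rot: [0.0, 0.661, 0.751, 0.0]
force: [-0.7, -0.6, -0.5]
grip_width: 0.0296
grasp_force: 30.0
```

>>> step_arm --pt "0 0 -2 0 0 0 0.8" --pt "0 0 -3.5 0 0 0 0.8" --pt "0 0 -5 0 0 0 0.8" --pt "0 0 -5 0 0 0 0.8"

```text
t: 15.58
eef_pos: [0.5403, 0.1645, 0.0947]
eef_rot: [0.0, 0.661, 0.751, 0.0]
force: [-7.1, -1.9, 15.3]
grip_width: 0.0297
grasp_force: 30.0
```

>>> step_arm --pt "0 0 0.5 0 0 0 0.3" --pt "0 0 0.5 0 0 0 0.3" --pt "0 0 0.5 0 0 0 0.3" --pt "0 0 0.5 0 0 0 0.3" --pt "0 0 40 0 0 0 0.3" --pt "0 0 90 0 0 0 0.3" --pt "0 0 130 0 0 0 0.3" --pt "0 0 130 0 0 0 0.3" --pt "0 0 130 0 0 0 0.3"

```text
t: 16.7
eef_pos: [0.54, 0.1644, 0.2222]
eef_rot: [-0.0, 0.661, 0.751, -0.0]
force: [-0.6, -0.0, -0.4]
grip_width: 0.0651
grasp_force: 0.0
```

```bash
python3 - <<'E'
from h import *
d,P=wrist();look(P)
E
```

```text
tcp [540.  164.4 222.2] yaw tool y 7.3 tilt 0.05 F [-0.6 -0.  -0.4] w 65.1
carton 8821 c [  0.3 -42. ] s [127.9  72.8] a 0.2 z 65.8
bodies 2273 c [-0.  10.7] s [109.9  34.6] a 0.1 z 57.7
tabs 1215 c [ 0.9 13.9] s [28.  30.2] a 89.8 z 105.7
post 905 c [ 0.3 61.4] s [35.7 14.3] a 0.4 z 105.7
```

>>> step_arm --pt "2 -62 0 0 0 2.9 0.3" --pt "2 -124 0 0 0 2.9 0.3" --pt "2 -186 0 0 0 2.9 0.3" --pt "2 -248 0 0 0 2.9 0.3" --pt "2 -310 0 0 0 2.9 0.3" --pt "2 -372 0 0 0 2.9 0.3" --pt "2 -430 0 0 0 2.9 0.3" --pt "2 -455 -20 0 0 2.9 0.3" --pt "2 -455 -60 0 0 2.9 0.3" --pt "2 -455 -85 0 0 2.9 0.3"

```text
t: 18.0
eef_pos: [0.5412, -0.2898, 0.134]
eef_rot: [-0.002, 0.642, 0.767, -0.0]
force: [0.1, -0.3, 0.8]
grip_width: 0.065
grasp_force: 0.0
```

>>> step_arm --pt "0 0 0 0 0 0 0.3" --pt "0 0 0 0 0 0 0.3"

```text
t: 18.25
eef_pos: [0.5425, -0.2902, 0.1386]
eef_rot: [0.0, 0.641, 0.767, 0.0]
force: [0.8, -0.5, -0.2]
grip_width: 0.0648
grasp_force: 0.0
```

```bash
python3 - <<'E'
from h import *
d,P=wrist();rack(P)
E
```

```text
tcp [ 542.5 -290.2  138.6] yaw tool y 10.2 tilt 0.02 F [ 0.8 -0.5 -0.2] w 64.8
tab -0.022 1282 c [ 541.9 -290.4] s [29.9 12.2] a 10.6 z 105.8
```

>>> step_arm --pt "-0.5 0 -25 0 0 0 0.3" --pt "-0.5 0 -44 0 0 0 0.3" --pt "-0.5 0 -44 0 0 0 0.8" --pt "-0.5 0 -44 0 0 0 0.8" --pt "-0.5 0 -44 0 0 0 0.8" --pt "-0.5 0 -44 0 0 0 0.8" --pt "-0.5 0 -44 0 0 0 0.8" --pt "-0.5 0 -44 0 0 0 0.8" --pt "-0.5 0 -44 0 0 0 0.8"

```text
t: 19.42
eef_pos: [0.5419, -0.2907, 0.0948]
eef_rot: [0.0, 0.642, 0.767, 0.0]
force: [-0.4, 0.5, 5.6]
grip_width: 0.0296
grasp_force: 30.0
```

>>> step_arm --pt "0 0 45 0 0 0 0.8" --pt "0 0 95 0 0 0 0.8" --pt "0 0 135 0 0 0 0.8" --pt "-3.5 60 135 0 0 -1 0.8" --pt "-3.5 120 135 0 0 -2.9 0.8" --pt "-3.5 180 135 0 0 -2.9 0.8" --pt "-3.5 240 135 0 0 -2.9 0.8" --pt "-3.5 300 135 0 0 -2.9 0.8" --pt "-3.5 360 135 0 0 -2.9 0.8" --pt "-3.5 410 135 0 0 -2.9 0.8"

```text
t: 20.68
eef_pos: [0.5377, 0.1216, 0.2291]
eef_rot: [-0.0, 0.661, 0.751, 0.0]
force: [1.7, -0.2, -0.8]
grip_width: 0.0296
grasp_force: 30.0
```

>>> step_arm --pt "0 40 0 0 0 0 0.8" --pt "0 60 0 0 0 0 0.8" --pt "0 60 0 0 0 0 0.8" --pt "0 60 0 0 0 0 0.8" --pt "0 60 0 0 0 0 0.8"

```text
t: 21.3
eef_pos: [0.5383, 0.1784, 0.2292]
eef_rot: [0.0, 0.661, 0.75, -0.0]
force: [0.2, -0.5, -0.4]
grip_width: 0.0297
grasp_force: 30.0
```

```bash
python3 - <<'E'
from h import *
d,P=wrist();held(P);look(P)
E
```

```text
tcp [538.3 178.4 229.2] yaw tool y 7.2 tilt 0.01 F [ 0.2 -0.5 -0.4] w 29.7
tcp local [-0.2 35.3]
142 100 y pct [5.5 5.8 6.2]
150 148 y pct [5.5 5.8 6.1]
158 163 y pct [5.4 5.8 6.1]
166 180 y pct [5.4 5.8 6.1]
174 211 y pct [5.4 5.8 6.1]
182 221 y pct [5.4 5.7 6.1]
190 265 y pct [5.3 5.7 6.1]
198 290 y pct [5.3 5.7 6. ]
206 343 y pct [5.2 5.6 6. ]
214 378 y pct [5.2 5.6 6. ]
222 448 y pct [5.1 5.5 6. ]
230 516 y pct [5.1 5.5 6. ]
238 1504 y pct [-3.4  1.4  5.6]
x range [-48.5  49. ]
end -1 y med 5.7 z 166.5
end 1 y med 5.7 z 166.7
bodies 985 c [ 0.7 22.4] s [11.2 99.9] a 90.0 z 57.7
post 816 c [ 0.7 61.7] s [13.6 35.6] a 90.0 z 105.8
```

>>> step_arm --pt "0 0.7 0 0 0 0 0.8" --pt "0 0.7 -40 0 0 0 0.8" --pt "0 0.7 -75 0 0 0 0.8" --pt "0 0.7 -85 0 0 0 0.8" --pt "0 0.7 -85 0 0 0 0.8" --pt "0 0.7 -85 0 0 0 0.8"

```text
t: 22.1
eef_pos: [0.5388, 0.1803, 0.1458]
eef_rot: [0.001, 0.661, 0.751, 0.001]
force: [-0.0, -0.1, -0.6]
grip_width: 0.0299
grasp_force: 30.0
```

>>> step_arm --pt "0 0 -15 0 0 0 0.8" --pt "0 0 -25 0 0 0 0.8" --pt "0 0 -35 0 0 0 0.8" --pt "0 0 -42 0 0 0 0.8" --pt "0 0 -47 0 0 0 0.8" --pt "0 0 -49 0 0 0 0.8" --pt "0 0 -51 0 0 0 0.8" --pt "0 0 -52 0 0 0 0.8" --pt "0 0 -52 0 0 0 0.8"

```text
t: 23.22
eef_pos: [0.5384, 0.1803, 0.0947]
eef_rot: [0.0, 0.661, 0.751, 0.0]
force: [-13.4, -3.2, 24.6]
grip_width: 0.0301
grasp_force: 30.0
```

>>> step_arm --pt "0 0 1 0 0 0 0.3" --pt "0 0 1 0 0 0 0.3" --pt "0 0 1 0 0 0 0.3" --pt "0 0 1 0 0 0 0.3" --pt "0 0 40 0 0 0 0.3" --pt "0 0 90 0 0 0 0.3" --pt "0 0 130 0 0 0 0.3" --pt "0 0 130 0 0 0 0.3" --pt "0 0 130 0 0 0 0.3"

```text
t: 24.35
eef_pos: [0.538, 0.1801, 0.2213]
eef_rot: [-0.0, 0.661, 0.751, -0.0]
force: [-0.1, 0.9, -1.1]
grip_width: 0.0647
grasp_force: 0.0
```

```bash
python3 - <<'E'
from h import *
d,P=wrist();look(P);cv2.imwrite('pics/w3.png',d['color'])
E
```

```text
tcp [538.  180.1 221.3] yaw tool y 7.3 tilt 0.05 F [-0.1  0.9 -1.1] w 64.7
carton 6519 c [  0.3 -33.6] s [127.8  56.3] a 0.1 z 65.8
bodies 3222 c [-0.3 18.5] s [109.6  50.3] a 0.4 z 57.7
tabs 1824 c [ 1.1 21.6] s [29.9 43.9] a 1.0 z 105.7
post 873 c [ 0.4 61.8] s [36.  13.5] a 0.2 z 105.8
```

View pics/w3.png

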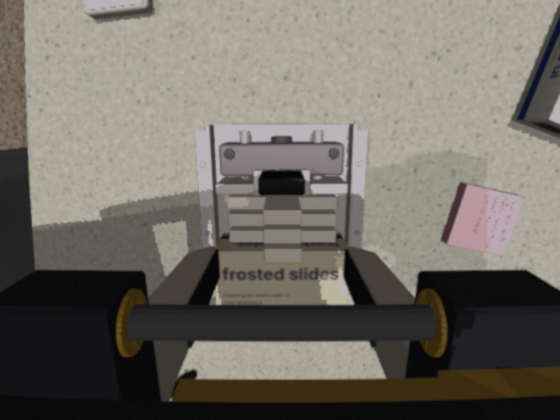

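All three plates stand down in the gap (tabs at rows 218/235/250, tops at 105.7 mm), square to it. Next I grip the post at (282,182) across its 36 mm.

>>> step_arm --pt "-2.5 24 0 0 0 0 0.3" --pt "-2.5 24 -40 0 0 0 0.3" --pt "-2.5 24 -75 0 0 0 0.3" --pt "-2.5 24 -105 0 0 0 0.3" --pt "-2.5 24 -125 0 0 0 0.3" --pt "-2.5 24 -125 0 0 0 0.3" --pt "-2.5 24 -125 0 0 0 0.3"

```text
t: 25.28
eef_pos: [0.5361, 0.2043, 0.0981]
eef_rot: [0.0, 0.661, 0.751, 0.0]
force: [-0.2, 0.0, 0.3]
grip_width: 0.0655
grasp_force: 0.0
```

>>> step_arm --pt "0 0 0 0 0 0 0.75" --pt "0 0 0 0 0 0 0.75" --pt "0 0 0 0 0 0 0.75" --pt "0 0 0 0 0 0 0.75" --pt "0 0 0 0 0 0 0.75" --pt "0 0 0 0 0 0 0.75" --squeeze 50

```text
t: 26.02
eef_pos: [0.535, 0.2041, 0.0974]
eef_rot: [-0.0, 0.661, 0.751, -0.001]
force: [-10.2, -3.1, 6.1]
grip_width: 0.0357
grasp_force: 50.0
```

>>> step_arm --pt "-0.7 -3 0 0 0 0 0.75" --pt "-0.4 -5 0 0 0 0 0.75" --pt "-0.1 -7 0 0 0 0 0.75" --pt "0.2 -9 0 0 0 0 0.75" --pt "0.2 -9 0 0 0 0 0.75" --pt "0.2 -9 0 0 0 0 0.75"

```text
t: 26.78
eef_pos: [0.5361, 0.1951, 0.0975]
eef_rot: [0.0, 0.661, 0.751, 0.0]
force: [0.7, 3.1, 5.0]
grip_width: 0.0354
grasp_force: 50.0
```

>>> step_arm --pt "0.1 -1 0 0 0 0 0.75" --pt "0.2 -2 0 0 0 0 0.75" --pt "0.4 -3 0 0 0 0 0.75" --pt "0.4 -3 0 0 0 0 0.75" --pt "0.4 -3 0 0 0 0 0.75"

```text
t: 27.4
eef_pos: [0.5364, 0.1923, 0.0974]
eef_rot: [0.0, 0.661, 0.751, 0.0]
force: [-1.0, 4.5, 5.7]
grip_width: 0.0356
grasp_force: 50.0
```

>>> step_arm --pt "0.1 -0.7 0 0 0 0 0.75" --pt "0.2 -1.4 0 0 0 0 0.75" --pt "0.3 -2 0 0 0 0 0.75" --pt "0.3 -2 0 0 0 0 0.75" --pt "0.3 -2 0 0 0 0 0.75"

```text
t: 28.02
eef_pos: [0.5367, 0.1903, 0.0974]
eef_rot: [-0.0, 0.661, 0.751, 0.0]
force: [-0.5, 5.2, 6.2]
grip_width: 0.0359
grasp_force: 50.0
```

>>> step_arm --pt "0.1 -0.5 0 0 0 0 0.75" --pt "0.1 -1 0 0 0 0 0.75" --pt "0.2 -1.5 0 0 0 0 0.75" --pt "0.2 -1.5 0 0 0 0 0.75" --pt "0.2 -1.5 0 0 0 0 0.75"

```text
t: 28.65
eef_pos: [0.5368, 0.1891, 0.0974]
eef_rot: [-0.0, 0.661, 0.751, 0.0]
force: [-0.1, 7.7, 5.6]
grip_width: 0.0355
grasp_force: 50.0
```

>>> step_arm --pt "0.1 -0.5 0 0 0 0 0.75" --pt "0.1 -1 0 0 0 0 0.75" --pt "0.1 -1 0 0 0 0 0.75" --pt "0.1 -1 0 0 0 0 0.75"

```text
t: 29.15
eef_pos: [0.5369, 0.1887, 0.0974]
eef_rot: [-0.001, 0.661, 0.751, 0.001]
force: [-1.0, 12.5, 4.4]
grip_width: 0.0361
grasp_force: 50.0
```

>>> step_arm --pt "0.1 -0.5 0 0 0 0 0.75" --pt "0.1 -1 0 0 0 0 0.75" --pt "0.1 -1 0 0 0 0 0.75" --pt "0.1 -1 0 0 0 0 0.75"

```text
t: 29.65
eef_pos: [0.5369, 0.1885, 0.0974]
eef_rot: [-0.001, 0.661, 0.751, 0.001]
force: [0.3, 20.6, 3.1]
grip_width: 0.0357
grasp_force: 50.0
```

```bash
python3 - <<'E'
from h import *
d,P=wrist();look(P);cv2.imwrite('pics/w4.png',d['color'])
t=snap('top');print('top');look(cloud(t))
E
```

```text
tcp [536.9 188.5  97.4] yaw tool y 7.3 tilt 0.21 F [ 0.3 20.6  3.1] w 35.7
carton 1695 c [  0.3 -19.8] s [71.7 27.1] a 0.0 z 65.8
bodies 584 c [-0.  36.8] s [109.9   7. ] a 0.5 z 57.4
tabs 4234 c [ 0.4 25.3] s [36.2 49.4] a 0.0 z 105.8
post 1557 c [ 0.  52.6] s [60.   5.1] a 0.1 z 105.0
top
carton 1051 c [  0.4 -50.2] s [128.5  93.3] a 0.2 z 66.4
bodies 63 c [ 0.3 -0.6] s [97.8 13.3] a 2.8 z 57.5
tabs 26 c [ 0.4 -1.8] s [27.3  9.1] a 4.7 z 105.9
```

View pics/w4.png

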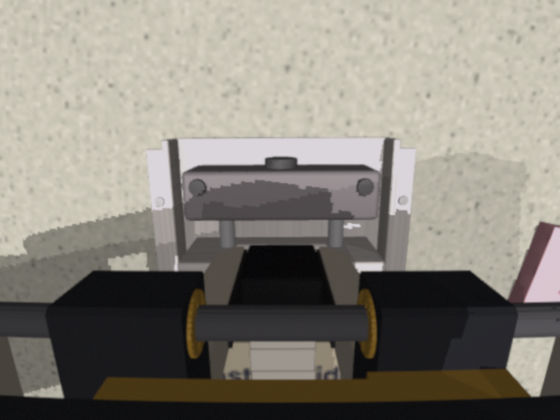

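The wrist view shows the jaw plate and post (280,280) driven forward about 16 mm, short of the 22 mm stop. That matches a closed stack (carton face −6, plus 36 mm of plates, puts the jaw front at 30). The hold is about 20 N, so I'm handing in.

```bash
python3 -c "
from rig import env
print(env.finish_job())"
```

```text
the job is handed in; nothing more can be done
None
```

The job is handed in, with no verdict shown: all three spacers stand seated in the gap, and the arm holds the jaw closed on the stack with about 20 N, at roughly 16 mm of its 22 mm travel.

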